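Set up three lenses in a beam line by size

ROBOT

A 6-joint arm with a two-finger parallel gripper is mounted at the origin on the work surface. World frame = base frame: x ahead of the robot, y to its left, z up, the work surface at z = 0. Lengths are in m, angles in degrees, forces in N, time in s.
With the tool pointing down it reaches from about 0.4 to 0.825 m from the base axis. Payload 7 kg.
Tool frame: the origin (TCP) lies midway between the tips of the shut fingers; the grasp point (between the pads) lies 19 mm behind it; z points along the fingers, y is the line along which they close (so a half turn about z gives the same grasp; the last joint's range is limited). The gripper opens to 88 mm and grips with 3 to 60 N. Pads are 19 mm wide; open, the fingers measure 130 mm over their backs; the gripper's body (78 mm by 193 mm) begins 47 mm behind the grasp point.
Start: joints at [86.522, 20.546, 0.682, 0, -70.136, -16.507], TCP at [0.231, 0.634, 0.193] pointing down, gripper open.
Joint ranges: [-176.03, 176.03], [-82.01, 121.73], [-58.28, 71.71], [-173.87, 95.51], [-174.79, -0.11], [-173.66, 173.66]. Speed limits (degrees/s): [136.94, 136.94, 172.46, 180, 180, 180].

INTERFACE

Orientations are given as a 3x3 rotation matrix whose columns are the frame's x, y, z axes.
In Python, from rig import robot gives the robot as it stands. Calls block until the motion is done:
- robot.goto(position, orientation): joint-space move of the TCP to a pose.
- robot.servo_line(position, ori=None, speed=0.15): straight line of the TCP; ori=None keeps the orientation; speed is the mean speed in m/s.
- robot.movej(angles): joint-space move.
- robot.move_gripper(opening): opening from 0.0 (shut) to 1.0 (fully open); the grip force is fixed at half the most; returns when the fingers have stopped.
- robot.dwell(seconds).
- robot.ik(position, orientation): joint angles nearest the present ones, or None.
- robot.grab_frame(name): name is "scene" or "top" or "wrist"; returns (picture, depth): 384x512x3 uint8, red, green, blue; 384x512 float32, m along the optical axis (not along the pixel's ray), 0 where there is no reading.
- robot.camera_info(name): a dict with "vfov" (degrees; the focal length in pixels is half the picture's height over the tangent of half this angle, whatever the lens; pixels are square), "cx", "cy" (the principal point, pixels), "view" (4x4, takes a point from world to camera coordinates); the wrist camera has in their place "T_tool_cam" (4x4, takes a point from camera to tool coordinates, whose origin is the TCP and whose axes are the flange's). Camera axes: x right, y down, z forward; pixel columns grow to the right and rows downward; lengths in m; the calibration is good to about 2 mm. The wrist camera is an equidistant fisheye: a pixel r from the principal point sees the ray r / f radians off the axis. A picture is of the moment at which its call begins: read the wrist's pose just before it. camera_info takes no time and is no camera call.
A pose or a line that the arm cannot do raises robot.Unreachable and nothing moves.
- robot.job_done(): hands the job in; it is judged then, once.
Readings, each from a call of its own:
- robot.read_t(): time.
- robot.read_qpos(): joint angles.
- robot.read_qvel(): joint speeds.
- robot.read_effort(): joint torques, N m.
- robot.read_position(): TCP position.
- robot.read_tcp_rot(): TCP orientation.
- robot.read_force(): force on the tool from outside, world axes, zero at the start.
- robot.read_ft_torque(): the same for the moment, N m.
- robot.read_grip_width(): opening from 0.0 (shut) to 1.0 (fully open).
- robot.read_finger_force(): force on a finger pad.
Only numpy, scipy, OpenCV 4.12 (cv2) and the standard library are available. Lean on these libraries where they do the work, as an engineer would, in place of code of your own. Each camera call takes 0.05 s, during which the arm holds its last target. There are 200 camera calls.

TASK

Set up the beam line: stand the three round lens holders upright on the three steel plates of the rail, one to a plate and centred on its dark disc, with the largest lens nearest the lamp box, the medium one in the middle and the smallest nearest the white detector sphere, each with its glass facing along the rail. Set the lenses down without dropping them, and leave the square aperture holder and the bare post standing where they are.

Things in the scene. Friction and masses are not known exactly. Their poses are not given: they have to be found in the camera images.
- lens_large_tab (a point): largest lens holder: black round ring 70 mm across, 10 thick, with a glass lens, ring top 90 mm up. Round steel foot 52 mm across, 10 high; on top a flat upright grip tab 18 mm wide (x), 14 thick (y), top 114 mm above the underside. The point: in the tab, on the centre line, 100 mm above the underside. z up, y = optical axis (pinch the tab along it). Loose, 260 g.
- lens_medium_tab (a point): medium lens holder: black round ring 50 mm across, 10 thick, with a glass lens, ring top 80 mm up. Round steel foot 52 mm across, 10 high; on top a flat upright grip tab 18 mm wide (x), 14 thick (y), top 114 mm above the underside. The point: in the tab, on the centre line, 100 mm above the underside. z up, y = optical axis (pinch the tab along it). Loose, 220 g.
- lens_small_tab (a point): smallest lens holder: black round ring 32 mm across, 10 thick, with a glass lens, ring top 71 mm up. Round steel foot 52 mm across, 10 high; on top a flat upright grip tab 18 mm wide (x), 14 thick (y), top 114 mm above the underside. The point: in the tab, on the centre line, 100 mm above the underside. z up, y = optical axis (pinch the tab along it). Loose, 180 g.
- plate_a: one of three alike square steel mounting plates on the rail, 70 x 70 x 6 mm, fixed, with a dark disc 52 mm across marking where a foot goes. Origin: centre of its underside; its top is 6 mm higher, 18 mm above the table. y runs along the rail. The three lie about 110 to 190 mm apart along the rail; the letters say nothing about the order.
- plate_b: one of three alike square steel mounting plates on the rail, 70 x 70 x 6 mm, fixed, with a dark disc 52 mm across marking where a foot goes. Origin: centre of its underside; its top is 6 mm higher, 18 mm above the table. y runs along the rail. The three lie about 110 to 190 mm apart along the rail; the letters say nothing about the order.
- plate_c: one of three alike square steel mounting plates on the rail, 70 x 70 x 6 mm, fixed, with a dark disc 52 mm across marking where a foot goes. Origin: centre of its underside; its top is 6 mm higher, 18 mm above the table. y runs along the rail. The three lie about 110 to 190 mm apart along the rail; the letters say nothing about the order.
- lamp: lamp: grey box 80 x 80 x 100 mm, black slots in its top, round glass ports on two faces, fixed at either end of the black rail (700 x 90 x 12 mm). Origin: centre of its underside, on the rail, 12 mm above the table; y runs along the rail, the beam line. The plates' centres are about 140, 290 and 440 mm (each +-20) from the lamp's.
- detector: detector: white sphere 86 mm across with black ports, on a short foot, top 104 mm above its origin, fixed at the end of the rail opposite the lamp, 580 mm from it. Origin: centre of its underside, on the rail.
- aperture_tab (a point): not to be moved: aperture holder with the same stem and grip tab as the lens holders but a square steel foot (52 x 52 x 10 mm) and a black square head 50 x 50 x 10 mm with a small light dot. Stands among the lens holders. The point is in its tab, 100 mm above its underside; 114 mm tall. Loose, 220 g.
- post_mid (a point): not to be moved: bare steel post, 12.6 mm thick, 99 mm tall on a round foot 52 mm across. Stands among the lens holders. The point is on its centre line, 50 mm above its underside. Loose, 200 g.
There are look-alikes about, which are no part of the job. Leave any purple look-alike of the part that bears lens_small_tab alone.

How it is judged (in metres and radians):
At the end, for the whole second after the job is handed in: Each lens holder stands upright (4.5 degrees), at rest and released, within 12 mm of a plate's centre, optical axis within 15 degrees of the rail's direction: the largest on the plate nearest the lamp, the medium on the middle one, the smallest on the one farthest from the lamp ((horizontal distance between lens_large_tab and plate_a below 0.012 m or horizontal distance between lens_large_tab and plate_b below 0.012 m or horizontal distance between lens_large_tab and plate_c below 0.012 m) and horizontal distance between lens_large_tab and lamp below 0.215 m and height (world z) of lens_large_tab between 0.113 and 0.123 m and angle between each of lens_large_tab, lens_medium_tab, lens_small_tab's own z axis and vertical below 0.08 rad and angle between the y axis of each of lens_large_tab, lens_medium_tab, lens_small_tab and the y axis of lamp, either way round below 0.26 rad and linear speed of each of lens_large, lens_medium, lens_small below 0.02 m/s and (horizontal distance between lens_medium_tab and plate_a below 0.012 m or horizontal distance between lens_medium_tab and plate_b below 0.012 m or horizontal distance between lens_medium_tab and plate_c below 0.012 m) and horizontal distance between lens_medium_tab and lamp between 0.215 and 0.365 m and height (world z) of lens_medium_tab between 0.113 and 0.123 m and (horizontal distance between lens_small_tab and plate_a below 0.012 m or horizontal distance between lens_small_tab and plate_b below 0.012 m or horizontal distance between lens_small_tab and plate_c below 0.012 m) and horizontal distance between lens_small_tab and lamp between 0.365 and 0.5 m and height (world z) of lens_small_tab between 0.113 and 0.123 m); the robot touches nothing.
It fails at once if the aperture holder is moved by more than 20 mm (distance of aperture_tab from where it was at the start of the episode above 0.02 m).
It fails at once if the bare post is moved by more than 20 mm (distance of post_mid from where it was at the start of the episode above 0.02 m).
It fails at once if lens_large is dropped (falls free from more than about 10 mm) (linear speed of lens_large above 0.5 m/s and contact force between lens_large and the fingers below 0.05 N and height (world z) of lens_large_tab below 0.2 m).
It fails at once if lens_medium is dropped (falls free from more than about 10 mm) (linear speed of lens_medium above 0.5 m/s and contact force between lens_medium and the fingers below 0.05 N and height (world z) of lens_medium_tab below 0.2 m).
It fails at once if lens_small is dropped (falls free from more than about 10 mm) (linear speed of lens_small above 0.5 m/s and contact force between lens_small and the fingers below 0.05 N and height (world z) of lens_small_tab below 0.2 m).
It also fails if it takes over 99 s, if anything falls off the work surface, if the arm or the gripper's body presses on something with over 40 N, if the wrist force passes 120 N, or if a joint passes its speed limit or range.

## Working session

There is one attempt and no reset: what is moved stays moved. The work goes in short steps, each a Python script; the robot and the scene stay as the last script left them, time stands still between calls to the robot, and variables do not carry over. Pictures are saved under pics/ and viewed, at most 14 in all, crops included, and the job is handed in when it is done.

```bash
mkdir -p pics; ls
python3 - <<'E'
from rig import robot
import cv2,numpy as np
for n in("top","scene"):
    p,d=robot.grab_frame(n); np.savez(f"{n}.npz",p=p,d=d)
    cv2.imwrite(f"pics/{n}.png",cv2.resize(p[:,:,::-1],(800,600),interpolation=cv2.INTER_CUBIC)); i=robot.camera_info(n);print(n,i["vfov"],i["cx"],i["cy"],np.round(i["view"],3).tolist(),(d>0).mean())
print(robot.camera_info("wrist"),robot.read_t())
E
```

```text
pics
top 44.78314823823435 252.2486464545441 199.1285014980016 [[0.014, -1.0, 0.005, -0.003], [-0.985, -0.015, -0.169, 0.533], [0.169, -0.003, -0.986, 1.19], [0.0, 0.0, 0.0, 1.0]] 0.9960479736328125
scene 57.10794196908008 251.94318713291221 192.4839865570899 [[-0.467, 0.884, -0.004, 0.232], [0.511, 0.266, -0.817, -0.187], [-0.721, -0.384, -0.577, 1.362], [0.0, 0.0, 0.0, 1.0]] 0.9961344401041666
{'vfov': 65.70646984690485, 'cx': 251.74180615933193, 'cy': 191.83588412329846, 'T_tool_cam': array([[ 9.16377809e-04, -9.66795379e-01, -2.55550105e-01,
         6.85395194e-02],
       [ 9.99999571e-01,  9.19933007e-04,  1.05617005e-04,
         1.50273614e-03],
       [ 1.32978943e-04, -2.55550092e-01,  9.66795807e-01,
        -1.90943319e-01],
       [ 0.00000000e+00,  0.00000000e+00,  0.00000000e+00,
         1.00000000e+00]])} 0.1
```

View pics/top.png

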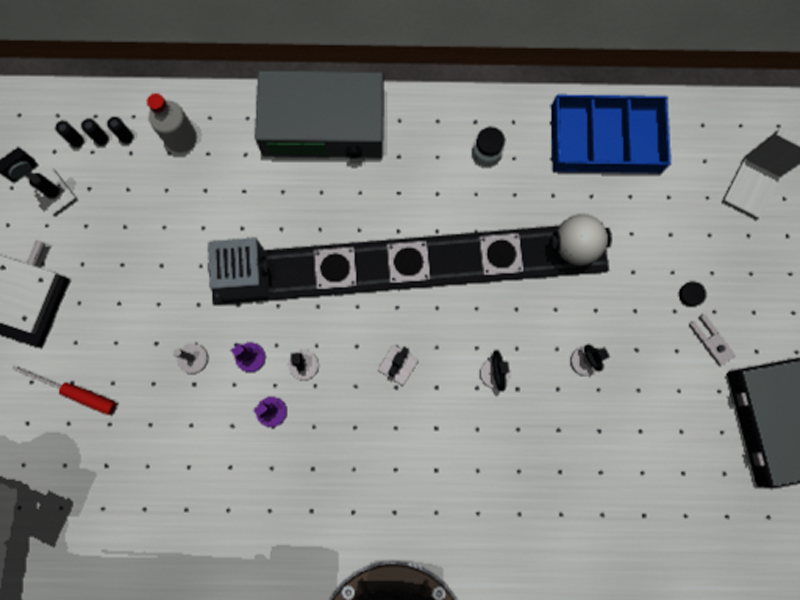

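View pics/scene.png

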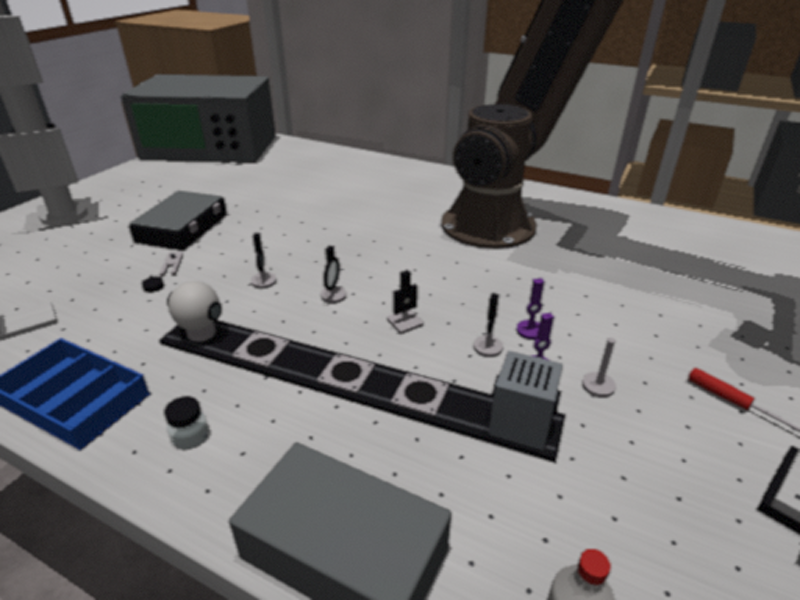

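The top view shows, left to right at row ~360: bare post (192,358), purple look-alikes (248,356) and (270,411), lens (302,365), aperture (398,365), lens (495,372), lens (588,360). The lamp is at (235,262), the plates at (335,267), (409,262) and (501,254), and the sphere at (582,240). The scene view agrees. Next I turn these into coordinates.

```bash
cat > h.py <<'E'
from rig import robot
import numpy as np,cv2
def cam(n):
    i=robot.camera_info(n); f=192/np.tan(np.radians(i["vfov"]/2))
    if n=="wrist":
        T=np.eye(4);T[:3,:3]=robot.read_tcp_rot();T[:3,3]=robot.read_position();T=T@i["T_tool_cam"]
    else: T=np.linalg.inv(i["view"])
    return f,i["cx"],i["cy"],T,n=="wrist"
def rays(c,uv):
    f,cx,cy,T,fish=c; a=np.asarray(uv,float)-[cx,cy]
    if fish:
        r=np.hypot(a[...,0],a[...,1])+1e-9; k=np.tan(r/f)/r
        return np.stack([a[...,0]*k,a[...,1]*k,np.ones_like(r)],-1)
    return np.stack([a[...,0]/f,a[...,1]/f,np.ones(a.shape[:-1])],-1)
def plane(c,uv,z):
    d=rays(c,uv)@c[3][:3,:3].T; o=c[3][:3,3]
    return o+d*((z-o[2])/d[...,2])[...,None]
def cloud(c,d):
    v,u=np.mgrid[:384,:512]; P=rays(c,np.stack([u,v],-1))*d[...,None]
    P=P@c[3][:3,:3].T+c[3][:3,3]; P[d<=0]=np.nan; return P
def triang(c1,a,c2,b):
    A=[];B=[]
    for c,p in((c1,a),(c2,b)):
        w=c[3][:3,:3]@rays(c,p); w/=np.linalg.norm(w); M=np.eye(3)-np.outer(w,w); A.append(M);B.append(M@c[3][:3,3])
    return np.linalg.solve(sum(A),sum(B))
def down(ydir):  # tool pointing down, closing axis along angle ydir (rad)
    y=np.array([np.cos(ydir),np.sin(ydir),0]);z=np.array([0,0,-1.]);return np.stack([np.cross(y,z),y,z],1)
E
python3 - <<'E'
from h import *
z=np.load("top.npz");p,d=z["p"],z["d"];c=cam("top");P=cloud(c,d)
print("table z",np.nanmedian(P[250:300,150:400,2]))
# dark discs / light plates
g=cv2.cvtColor(p,cv2.COLOR_RGB2GRAY)
for (u,v) in((335,267),(409,262),(501,254)):
    u,v=u*.64,v*.64;s=np.s_[int(v)-20:int(v)+20,int(u)-20:int(u)+20]
    m=(g[s]<60).astype(np.uint8); n,l,st,ce=cv2.connectedComponentsWithStats(m)
    k=l[20,20]; uv=ce[k]+[int(u)-20,int(v)-20]
    print("disc",uv,st[k][4],plane(c,uv,.018).round(4),"depth z",np.nanmedian(P[s][l==k][:,2]).round(4))
for nm,(u,v) in dict(lamp=(235,262),det=(582,240),post=(187,357),X1=(302,365),ap=(398,365),X2=(495,372),X3=(590,360),pu1=(248,356),pu2=(270,411)).items():
    u,v=int(u*.64),int(v*.64);s=np.s_[v-22:v+22,u-22:u+22]
    Q=P[s].reshape(-1,3);T=Q[(Q[:,2]>.095)&(Q[:,2]<.13)];F=Q[(Q[:,2]>.018)&(Q[:,2]<.09)]
    print(nm,"tops",len(T),T.mean(0).round(4),"foot",len(F),F.mean(0).round(4),np.ptp(F,0).round(3)) if len(T) else print(nm,F.mean(0))
E
```

```text
table z -0.0006097391285194709
disc [213.96428571 170.93253968] 252 [0.6147 0.1111 0.018 ] depth z 0.0174
disc [260.96414343 167.01992032] 251 [ 0.6277 -0.0175  0.018 ] depth z 0.0176
disc [320.38735178 162.07114625] 253 [ 0.6443 -0.1808  0.018 ] depth z 0.0176
lamp tops 1017 [0.5956 0.2663 0.1109] foot 226 [0.5792 0.2424 0.0656] [0.085 0.094 0.069]
det tops 589 [ 0.6533 -0.3056  0.1061] foot 229 [ 0.6408 -0.2966  0.0801] [0.084 0.107 0.071]
post tops 19 [0.452  0.3532 0.0981] foot 40 [0.4504 0.3491 0.0557] [0.012 0.007 0.066]
X1 tops 46 [0.4427 0.1597 0.1127] foot 33 [0.4386 0.1574 0.0639] [0.029 0.01  0.065]
ap tops 45 [ 0.4452 -0.0025  0.1129] foot 61 [ 0.4424 -0.0014  0.0735] [0.046 0.031 0.058]
X2 tops 50 [ 0.4334 -0.169   0.1114] foot 137 [ 0.433  -0.1681  0.0614] [0.067 0.017 0.068]
X3 tops 56 [ 0.457  -0.3263  0.1104] foot 116 [ 0.4567 -0.3252  0.0582] [0.041 0.027 0.066]
pu1 tops 54 [0.4545 0.2525 0.1118] foot 48 [0.4534 0.2499 0.0592] [0.021 0.025 0.071]
pu2 tops 52 [0.3623 0.2115 0.1117] foot 35 [0.3631 0.2077 0.0603] [0.021 0.023 0.069]
```

```bash
cat >> h.py <<'E'
def near(pos,ang):
    q0=np.array(robot.read_qpos()); best=None
    for a in(ang,ang+np.pi):
        q=robot.ik(pos,down(a))
        if q is not None:
            s=np.abs(np.array(q)-q0).max()
            if best is None or s<best[0]: best=(s,a)
    if best is None: raise RuntimeError(f"unreachable {pos}")
    return down(best[1])
def meas(guess,zoff=0.,name=None):
    """wrist view: tab top centroid, ring direction"""
    c=cam("wrist"); p,d=robot.grab_frame("wrist"); P=cloud(c,d); ok=np.hypot(P[...,0]-guess[0],P[...,1]-guess[1])<.045
    if name: cv2.imwrite(f"pics/{name}.png",p[:,:,::-1])
    t=ok&(P[...,2]>.105+zoff)&(P[...,2]<.125+zoff); v,u=np.nonzero(t); uv=np.array([u.mean(),v.mean()])
    R=P[ok&(P[...,2]>.03+zoff)&(P[...,2]<.088+zoff)][:,:2]; 
    w,V=np.linalg.eigh(np.cov(R.T)); e=V[:,1]; s=(R-R.mean(0))@e
    F=P[ok&(P[...,2]>.004+zoff)&(P[...,2]<.014+zoff)]
    return dict(c=c,uv=uv,top=np.median(P[t],0),ang=np.degrees(np.arctan2(e[1],e[0]))%180,width=np.ptp(s),n=len(R),t=P[t],foot=(F.min(0)+F.max(0))/2 if len(F) else None)
E
python3 - <<'E'
from h import *
import pickle
G=dict(small=(.4427,.1597),large=(.4334,-.169),medium=(.457,-.3263)); D={}
for k,g in G.items():
    r=[]
    for i,o in enumerate(((0.0,0.04),(0.04,-0.04))):
        pos=np.array([g[0]+o[0],g[1]+o[1],.23]); ok=False
        robot.goto(pos,near(pos,np.pi/2)); r.append(meas(g,name=f"w_{k}{i}"))
        m=r[-1];print(k,"top",m["top"].round(4),"ang",m["ang"].round(1),"w",m["width"].round(3),m["n"],"foot",m["foot"].round(4), "size",np.ptp(m["t"],0).round(3))
    print(" triang",triang(r[0]["c"],r[0]["uv"],r[1]["c"],r[1]["uv"]).round(4))
print(robot.read_t())
import cv2
cv2.imwrite("pics/w_all.png",cv2.resize(np.hstack([cv2.imread(f"pics/w_{k}1.png") for k in G]),(800,200)))
E
```

```text
small top [0.4458 0.1602 0.1134] ang 154.2 w 0.024 114 foot [0.4457 0.159  0.0082] size [0.018 0.014 0.011]
small top [0.4465 0.1591 0.1135] ang 29.2 w 0.026 159 foot [0.4459 0.1593 0.0091] size [0.019 0.013 0.011]
 triang [0.4451 0.1595 0.1095]
large top [ 0.4362 -0.1713  0.1134] ang 7.5 w 0.065 358 foot [ 0.435  -0.1716  0.0084] size [0.018 0.015 0.01 ]
large top [ 0.4369 -0.1722  0.1135] ang 10.7 w 0.068 443 foot [ 0.4367 -0.1718  0.0085] size [0.02  0.015 0.01 ]
 triang [ 0.4356 -0.1719  0.1093]
medium top [ 0.46   -0.3292  0.1134] ang 27.4 w 0.048 152 foot [ 0.4596 -0.3302  0.0082] size [0.021 0.02  0.011]
medium top [ 0.4605 -0.3303  0.1134] ang 31.3 w 0.048 356 foot [ 0.4612 -0.3301  0.0088] size [0.022 0.019 0.011]
 triang [ 0.4591 -0.3298  0.1086]
4.925
```

View pics/w_all.png

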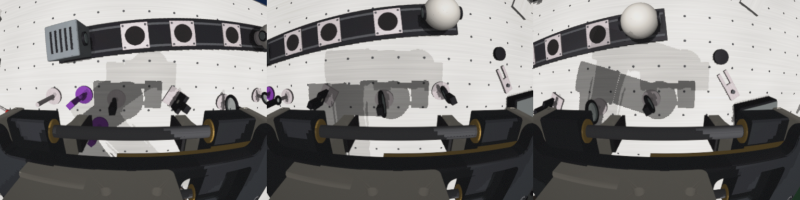

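Wrist views: the large lens sits at picture centre in panel 2, the medium in panel 3 and the small in panel 1. Two-view heights (tab tops at 0.113) and feet centred under the tabs match the text. Next I refine the discs with the wrist camera and do the large lens.

```bash
cat >> h.py <<'E'
def pick(xy,axis,z=.081,op=.55):
    R=near([*xy,.2],axis); robot.move_gripper(op); robot.goto([*xy,.2],R); robot.servo_line([*xy,z],speed=.12)
    robot.move_gripper(0.); w=robot.read_grip_width()*.088; print("grip width",round(w,4),"force",robot.read_finger_force())
    if w<.008: raise SystemExit("missed")
    robot.servo_line([*xy,.23],speed=.12); return R
def place(xy,axis,z,clear=.2):
    R=near([*xy,.23],axis); robot.goto([*xy,.23],R); robot.servo_line([*xy,z+.015],speed=.12); robot.servo_line([*xy,z+.004],speed=.03)
    robot.dwell(.2); f0=robot.read_force()[2]
    for k in range(14):
        h=z+.004-.0007*(k+1); robot.servo_line([*xy,h],speed=.02)
        if robot.read_force()[2]-f0>2: break
    print("contact at TCP",robot.read_position().round(4) if hasattr(robot.read_position(),'round') else robot.read_position(),"dF",robot.read_force()[2]-f0,"w",robot.read_grip_width()*.088,"force",f0)
    robot.move_gripper(.45); robot.servo_line([*xy,clear],speed=.12)
E
python3 - <<'E'
from h import *
import json
D=[(.6147,.1111),(.6277,-.0175),(.6443,-.1808)];out=[]
uvs=[]
for g in D[::-1]:
    for o in(.0,.03):
        pos=[g[0]-.11+o,g[1]+.03-o,.25];robot.goto(pos,near(pos,np.pi/2));c=cam("wrist");p,d=robot.grab_frame("wrist");P=cloud(c,d)
        gr=cv2.cvtColor(p,cv2.COLOR_RGB2GRAY)
        m=(np.hypot(P[...,0]-g[0],P[...,1]-g[1])<.031)&(gr<70);n,l,s,ce=cv2.connectedComponentsWithStats(m.astype(np.uint8))
        k=1+np.argmax(s[1:,4]); Q=P[l==k]
        q=plane(c,ce[k],.018); print("disc",q.round(4),"size",np.ptp(Q,0).round(3),"z",np.median(Q[:,2]).round(4)); uvs.append((c,ce[k]))
    t=triang(*uvs[-2],*uvs[-1]);print(" triang",t.round(4));out.append(q[:2])
a=np.array(out);rail=np.arctan2(*(a[2]-a[0])[::-1]);print("rail deg",np.degrees(rail))
json.dump(dict(discs=a.tolist(),rail=rail),open("d.json","w"))
g=(.4365,-.1717)
pick(g,np.radians(99.)); print(robot.read_force(),robot.read_t())
c=cam("wrist");p,d=robot.grab_frame("wrist");cv2.imwrite("pics/held.png",p[:,:,::-1])
E
```

```text
disc [ 0.6445 -0.1834  0.018 ] size [0.047 0.047 0.006] z 0.018
disc [ 0.6446 -0.1836  0.018 ] size [0.048 0.048 0.005] z 0.018
 triang [ 0.6446 -0.1835  0.0167]
disc [ 0.628  -0.0199  0.018 ] size [0.048 0.048 0.005] z 0.018
disc [ 0.6281 -0.0201  0.018 ] size [0.047 0.048 0.005] z 0.018
 triang [ 0.6282 -0.0201  0.0158]
disc [0.6152 0.1084 0.018 ] size [0.048 0.048 0.006] z 0.0179
disc [0.6153 0.1084 0.018 ] size [0.047 0.048 0.005] z 0.018
 triang [0.6153 0.1084 0.0174]
rail deg 95.72583433637547
grip width 0.0006 force 5.526890021008057missed
```

Run:
```python
from h import *
print(robot.read_position(),robot.read_grip_width(),robot.read_force(),robot.read_tcp_rot())
for n in("scene","wrist"):
    p,d=robot.grab_frame(n)
    if n=="scene":p=cv2.resize(p[120:260,100:330],None,fx=2.6,fy=2.6,interpolation=cv2.INTER_CUBIC)
    cv2.imwrite(f"pics/miss_{n}.png",p[:,:,::-1])
```

```text
[ 0.43807207 -0.17175957  0.08244197] 0.00715820884451446 [-0.95683561  2.24959163 11.76660892] [[ 9.87566353e-01  1.57174524e-01  2.97786131e-03]
 [ 1.57176527e-01 -9.87570421e-01 -4.49776504e-04]
 [ 2.87015434e-03  9.12234041e-04 -9.99995465e-01]]
```

View pics/miss_scene.png

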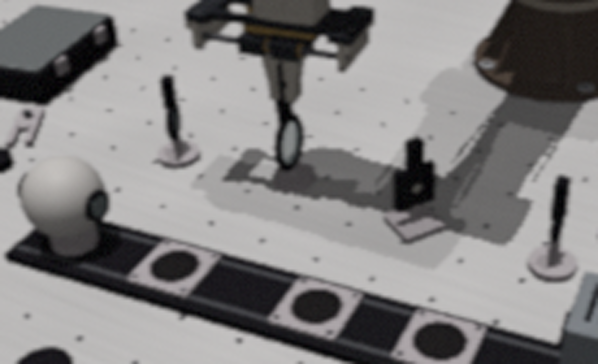

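View pics/miss_wrist.png

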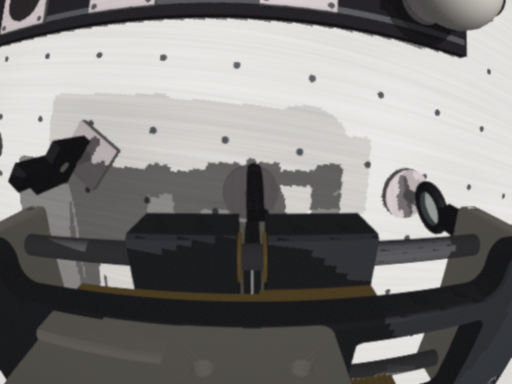

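The scene crop shows the lens under the gripper, with the ring at (288,140). The wrist view shows it centred at (255,200), apparently between the pads (~(252,260)), yet the width reads 0.6 mm and the force is 12 N upward. I'll check the readings before going on.

Run:
```python
from h import *
f=lambda s:print(s,"w",round(robot.read_grip_width(),4),"ff",robot.read_finger_force(),"F",np.round(robot.read_force(),2),"M",np.round(robot.read_ft_torque(),2),"p",np.round(robot.read_position(),4))
f("now"); robot.dwell(.5); f("wait")
for o in(.1,.2,.35,.55): robot.move_gripper(o); robot.dwell(.2); f(o)
p,d=robot.grab_frame("wrist");cv2.imwrite("pics/open.png",p[100:384,:,::-1])
P=cloud(cam("wrist"),d); 
m=(np.hypot(P[...,0]-.4365,P[...,1]+.1717)<.05); Z=P[m]
for lo,hi in((.004,.014),(.02,.04),(.04,.06),(.06,.08)):
    q=Z[(Z[:,2]>lo)&(Z[:,2]<hi)]; print(lo,len(q),q.min(0).round(4) if len(q) else '',q.max(0).round(4) if len(q) else '')
```

```text
now w 0.0046 ff 5.5160110517374505 F [-1.29  2.28 11.26] M [0.85 0.41 0.02] p [ 0.4381 -0.1718  0.0824]
wait w 0.0032 ff 5.5126002050548095 F [-1.49  2.46 11.21] M [0.9  0.41 0.05] p [ 0.4381 -0.1718  0.0825]
0.1 w 0.1009 ff 2.7081961085787043 F [-1.11  1.56  5.19] M [ 0.61  0.2  -0.04] p [ 0.4372 -0.1717  0.0816]
0.2 w 0.2028 ff 2.619728744029999 F [ 1.26 -0.52  5.15] M [-0.4  -0.1  -0.03] p [ 0.4368 -0.1718  0.0812]
0.35 w 0.3477 ff 4.296225160360336 F [ 0.08 -1.33  8.85] M [-0.39  0.01  0.02] p [ 0.4374 -0.1719  0.0817]
0.55 w 0.5451 ff 5.356025928631425 F [-0.5  -0.84 10.32] M [-0.    0.09  0.03] p [ 0.4377 -0.1719  0.082 ]
0.004 491 [ 0.4118 -0.196   0.0047] [ 0.4613 -0.1447  0.014 ]
0.02 233 [ 0.4134 -0.1747  0.0207] [ 0.457  -0.1652  0.0398]
0.04 401 [ 0.4061 -0.1744  0.04  ] [ 0.4693 -0.1554  0.0599]
0.06 397 [ 0.4076 -0.1719  0.06  ] [ 0.4688 -0.1522  0.0799]
```

View pics/open.png

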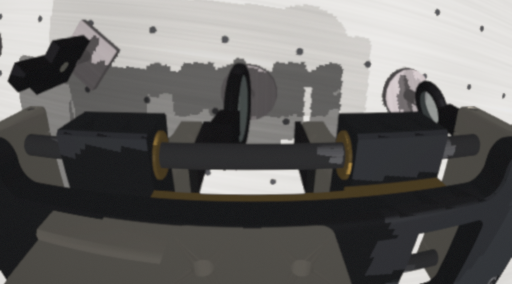

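The opened view shows the tab at crop (220,125), left of the TCP's projection (252,117), so the lens leans about 10° towards the +y finger. I'll look once from the scene camera and at the higher cloud before moving anything.

Run:
```python
from h import *
p,d=robot.grab_frame("scene");P=cloud(cam("scene"),d)
cv2.imwrite("pics/s2.png",cv2.resize(p[110:220,140:290],(750,550),interpolation=cv2.INTER_CUBIC)[:,:,::-1])
m=(np.hypot(P[...,0]-.4365,P[...,1]+.1717)<.05)
for lo in np.arange(.0,.15,.015):
    q=P[m&(P[...,2]>lo)&(P[...,2]<lo+.015)]; print(round(lo,3),len(q),q.min(0).round(3),np.median(q,0).round(3),q.max(0).round(3)) if len(q) else 0
```

```text
0.0 294 [ 0.388 -0.22   0.   ] [ 0.449 -0.161  0.002] [ 0.485 -0.123  0.015]
0.015 38 [ 0.429 -0.193  0.015] [ 0.445 -0.178  0.017] [ 0.46  -0.162  0.03 ]
0.03 33 [ 0.409 -0.166  0.031] [ 0.44  -0.163  0.039] [ 0.467 -0.157  0.045]
0.045 40 [ 0.405 -0.166  0.046] [ 0.438 -0.161  0.052] [ 0.47  -0.153  0.06 ]
0.06 40 [ 0.407 -0.163  0.06 ] [ 0.448 -0.158  0.068] [ 0.472 -0.152  0.074]
0.075 36 [ 0.411 -0.162  0.076] [ 0.451 -0.155  0.083] [ 0.465 -0.151  0.089]
0.09 25 [ 0.422 -0.163  0.09 ] [ 0.443 -0.154  0.098] [ 0.449 -0.149  0.105]
0.105 40 [ 0.428 -0.207  0.105] [ 0.442 -0.156  0.116] [ 0.453 -0.134  0.12 ]
0.12 70 [ 0.421 -0.21   0.12 ] [ 0.444 -0.194  0.128] [ 0.458 -0.131  0.135]
0.135 74 [ 0.425 -0.212  0.135] [ 0.444 -0.196  0.143] [ 0.457 -0.13   0.15 ]
```

View pics/s2.png

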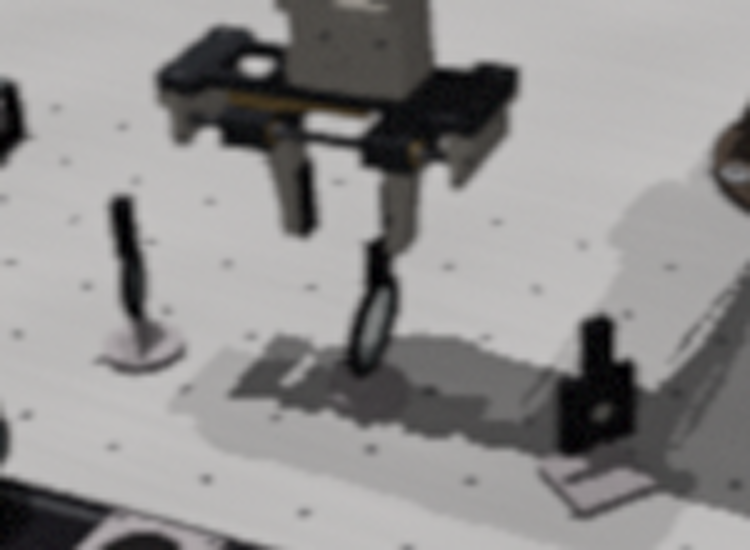

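The scene crop shows the lens tilted towards +y, tab at (378,260). The finger tips end at about z 0.105, far above the reported TCP of 0.082, so they only pressed on the tab top. I'll lift away and measure where the tips really are.

Run:
```python
from h import *
x,y,_=robot.read_position()
robot.servo_line([x,y,.12],speed=.03); robot.servo_line([x,y,.23],speed=.12); robot.dwell(.3)
p,d=robot.grab_frame("scene");P=cloud(cam("scene"),d);t=np.array(robot.read_position());R=np.array(robot.read_tcp_rot())
print("tcp",t.round(4),"F",robot.read_force(),"t",robot.read_t(),"ff",robot.read_finger_force())
Q=(P-t)@R; m=(abs(Q[...,0])<.06)&(abs(Q[...,1])<.08)&(Q[...,2]>-.1)&(Q[...,2]<.06)
for lo in np.arange(-.06,.06,.01):
    q=Q[m&(Q[...,2]>lo)&(Q[...,2]<=lo+.01)]
    if len(q): print("tool z",round(lo,3),len(q),q.min(0).round(3),q.max(0).round(3))
c=t[:2]
m=(np.hypot(P[...,0]-.4365,P[...,1]+.1717)<.05)
for lo in np.arange(.0,.12,.015):
    q=P[m&(P[...,2]>lo)&(P[...,2]<lo+.015)]; print(round(lo,3),len(q),np.median(q,0).round(3)) if len(q) else 0
cv2.imwrite("pics/s3.png",cv2.resize(p[80:220,140:330],(760,560),interpolation=cv2.INTER_CUBIC)[:,:,::-1])
```

```text
tcp [ 0.4376 -0.1719  0.2297] F [ 0.03855421  0.45726978 -0.16222073] t 18.9 ff 0.0
tool z -0.06 65 [-0.012 -0.041 -0.06 ] [ 0.013  0.04  -0.05 ]
tool z -0.05 68 [-0.011 -0.04  -0.05 ] [ 0.015  0.04  -0.04 ]
tool z -0.04 24 [-0.009 -0.04  -0.04 ] [ 0.014  0.04  -0.034]
0.0 323 [ 0.446 -0.164  0.002]
0.015 17 [ 0.437 -0.167  0.024]
0.03 43 [ 0.439 -0.168  0.037]
0.045 48 [ 0.445 -0.168  0.053]
0.06 50 [ 0.443 -0.168  0.068]
0.075 38 [ 0.449 -0.167  0.083]
0.09 27 [ 0.445 -0.167  0.099]
0.105 32 [ 0.44  -0.169  0.113]
```

View pics/s3.png

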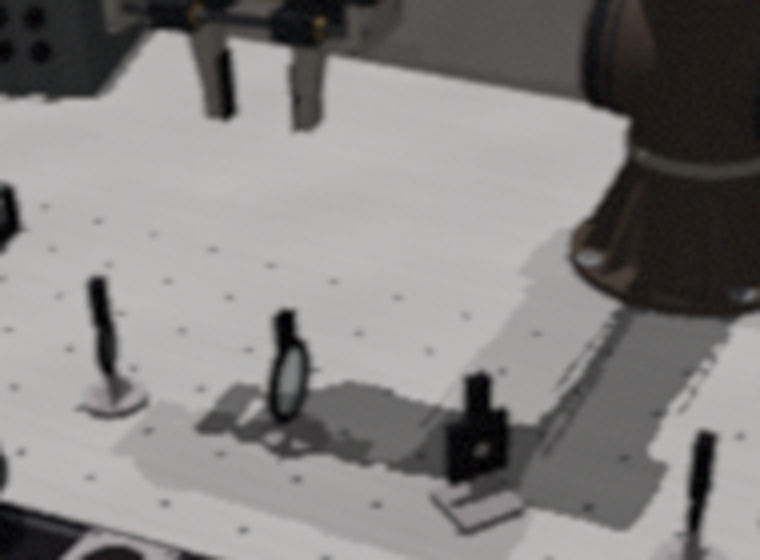

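The lens is upright again at (287,370) and nothing else moved. The real finger tips end 34 mm behind the reported TCP, symmetrical about the axis. I'll allow for that with a 34 mm offset, re-measure the large lens and grasp with a force check.

```bash
cat >> h.py <<'E'
OFF=.034
def pick(xy,axis,z=.081-OFF,op=.5):
    R=near([*xy,.2],axis); robot.move_gripper(op); robot.goto([*xy,.2],R)
    for h in (.095,.08,.07,.06,z):
        robot.servo_line([*xy,h],speed=.08); f=np.linalg.norm(robot.read_force())
        if f>4: robot.servo_line([*xy,.2],speed=.05); raise SystemExit(f"contact at {h} {f}")
    robot.move_gripper(0.); w=robot.read_grip_width()*.088; print("grip width",round(w,4),"ff",robot.read_finger_force())
    if w<.008: robot.move_gripper(op);robot.servo_line([*xy,.2],speed=.05);raise SystemExit("missed")
    robot.servo_line([*xy,z+.01],speed=.03); robot.servo_line([*xy,.2],speed=.12); print("F",np.round(robot.read_force(),2)); return R
E
python3 - <<'E'
from h import *
g=(.4365,-.1717);r=[]
for o in((0,.04),(.04,-.04)):
    pos=[g[0]+o[0],g[1]+o[1],.23];robot.goto(pos,near(pos,np.pi/2));m=meas(g);r.append(m)
    print(m["top"].round(4),m["ang"].round(1),m["foot"].round(4),(m["t"].min(0)+m["t"].max(0))[:2]/2)
T=triang(r[0]["c"],r[0]["uv"],r[1]["c"],r[1]["uv"]);print(T)
xy=np.mean([m["top"][:2] for m in r],0);a=np.mean([m["ang"] if m["ang"]<90 else m["ang"]-180 for m in r])
pick(xy,np.radians(a+90));print(robot.read_t())
p,d=robot.grab_frame("scene");P=cloud(cam("scene"),d);t=np.array(robot.read_position())
q=P[(np.hypot(P[...,0]-t[0],P[...,1]-t[1])<.045)]
q=q[(q[:,2]>.06)&(q[:,2]<.3)]; print("lowest held",q[:,2].min())
cv2.imwrite("pics/s4.png",cv2.resize(p[60:220,140:330],(760,640)[:2],interpolation=cv2.INTER_CUBIC)[:600,:,::-1])
E
```

```text
[ 0.4365 -0.1712  0.1134] 7.5 [ 0.4348 -0.1711  0.0084] [ 0.43586461 -0.17133249]
[ 0.4369 -0.1723  0.1134] 10.4 [ 0.4371 -0.1717  0.0083] [ 0.43591662 -0.17180477]
[ 0.43575779 -0.17175559  0.10916164]
grip width 0.0142 ff 29.999639689922333
F [-0.14 -0.45 -2.38]
25.6083
lowest held 0.1514653928629351
```

View pics/s4.png

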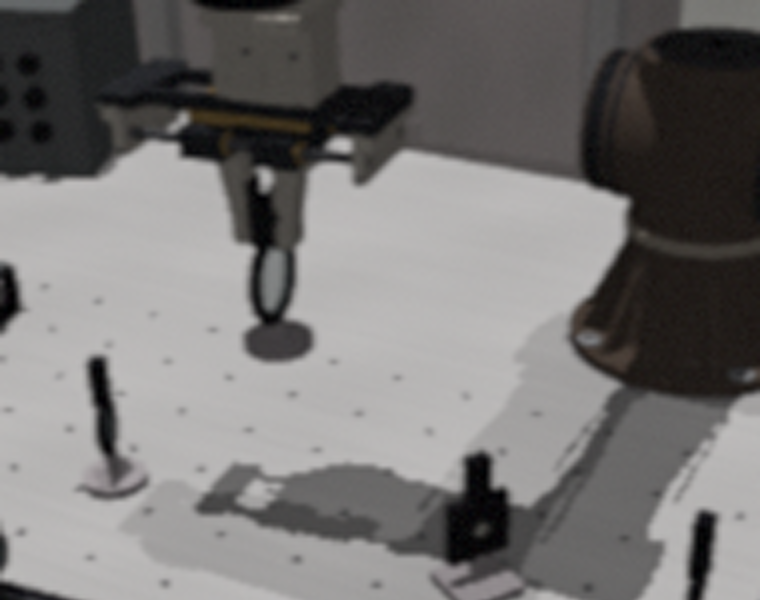

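The large lens is held upright at (270,280); width 14.2 mm, weight −2.4 N. Now I place it on the plate nearest the lamp.

Run:
```python
from h import *
import json
J=json.load(open("d.json"));D=J["discs"][2];a=J["rail"]
place(D,a,.099-OFF)
pos=[D[0]-.04,D[1]+.0,.25];robot.goto(pos,near(pos,a));m=meas(D,.018)
print(D,m["top"].round(4),m["ang"],m["foot"].round(4),robot.read_t())
# closer look at small lens's tab orientation
g=(.446,.1595)
for o in((0,.04),(-.03,0.),(.03,-.03)):
    pos=[g[0]+o[0],g[1]+o[1],.17+OFF-.01];robot.goto(pos,near(pos,np.pi/2));m=meas(g,name="sm%d"%int(o[1]*100))
    t=m["t"];t=t[t[:,2]>.1115]; rc=cv2.minAreaRect((t[:,:2]*1000).astype(np.float32))
    print(m["top"].round(4),m["ang"].round(1),m["foot"].round(4),"rect",rc,len(t))
print(robot.read_t())
```

```text
contact at TCP [0.6155 0.1085 0.065 ] dF 2.641513030939609 w 0.013663803850581581 force -2.753420706558323
[0.615292398545797, 0.10839464494594586] [0.6146 0.1075 0.1316] 5.670132278074675 [0.6136 0.1076 0.0273] 32.9
[0.4463 0.16   0.1134] 152.2 [0.4452 0.1596 0.0089] rect ((445.5814208984375, 159.58981323242188), (18.189563751220703, 14.087385177612305), 6.360713481903076) 277
[0.4456 0.1603 0.1137] 94.6 [0.4463 0.1604 0.0091] rect ((444.9703063964844, 159.71214294433594), (17.377735137939453, 13.990470886230469), 5.806504249572754) 281
[0.4482 0.1581 0.1133] 33.5 [0.4461 0.1593 0.0088] rect ((445.2359924316406, 159.4311981201172), (18.231281280517578, 13.249092102050781), 3.7227296829223633) 199
34.45
```

The large lens stands 1 mm from its disc centre, axis on the rail direction. The small lens's tab is 18.2 x 14 mm with its long side at 5.5°. Next are the small and medium lenses.

Run:
```python
from h import *
import json
J=json.load(open("d.json"));a=J["rail"]
def check(D):
    pos=[D[0]-.04,D[1],.25];robot.goto(pos,near(pos,a));m=meas(D,.018);t=m["t"];t=t[t[:,2]>.1295]
    print("placed",np.round(D,4),m["top"].round(4),"ang",m["ang"],"rect",cv2.minAreaRect((t[:,:2]*1000).astype(np.float32)),"foot",m["foot"].round(4),robot.read_t())
pick((.4456,.1596),np.radians(95.5));place(J["discs"][0],a,.099-OFF);check(J["discs"][0])
g=(.4602,-.3298);X=[];A=[]
for o in((0,.04),(.03,-.03)):
    pos=[g[0]+o[0],g[1]+o[1],.2];robot.goto(pos,near(pos,np.pi/2));m=meas(g);t=m["t"];t=t[t[:,2]>.1115]
    rc=cv2.minAreaRect((t[:,:2]*1000).astype(np.float32));print(m["ang"],rc,m["foot"].round(4))
    X.append(rc[0]);A.append(rc[2] if rc[1][0]>rc[1][1] else rc[2]-90)
xy=np.mean(X,0)/1000;al=np.mean(A);print(xy,al)
if np.hypot(*(xy-g))<.004 and 20<al<38: pick(xy,np.radians(al+90));place(J["discs"][1],a,.099-OFF);check(J["discs"][1])
```

```text
grip width 0.014 ff 29.995413422584534
F [-0.03  0.38 -2.45]
contact at TCP [ 0.645  -0.1836  0.0651] dF 6.525339359259794 w 0.01384316747625451 force -1.1489973454929912
placed [ 0.6446 -0.1836] [ 0.6441 -0.1844  0.1316] ang 100.46735908306303 rect ((644.0327758789062, -184.4542694091797), (18.14497184753418, 12.601583480834961), 5.714471817016602) foot [ 0.6437 -0.1843  0.0275] 47.9
30.578848266630956 ((459.4519348144531, -329.5599670410156), (18.28769302368164, 13.812013626098633), 28.130006790161133) [ 0.4596 -0.3293  0.0083]
31.763686460611126 ((459.67523193359375, -329.8652038574219), (17.87130355834961, 13.970227241516113), 31.078510284423828) [ 0.4613 -0.3299  0.0088]
[ 0.45956358 -0.32971259] 29.60425853729248
grip width 0.0138 ff 29.99592125415802
F [-0.12  0.49 -2.72]
contact at TCP [ 0.6284 -0.0201  0.0651] dF 2.6551521248702965 w 0.013651868544052377 force -2.1758033603557942
placed [ 0.6281 -0.0201] [ 0.6286 -0.021   0.1317] ang 5.516436451479535 rect ((628.1101684570312, -21.152984619140625), (17.065725326538086, 13.687785148620605), 6.129480361938477) foot [ 0.6282 -0.021   0.0276] 62.45
```

Run:
```python
from h import *
pos=[.45,.0,.3];robot.goto(pos,near(pos,np.pi/2))
p,d=robot.grab_frame("scene");cv2.imwrite("pics/fin.png",cv2.resize(p,(800,600))[:,:,::-1]);print(robot.read_t())
```

```text
63.1417
```

View pics/fin.png

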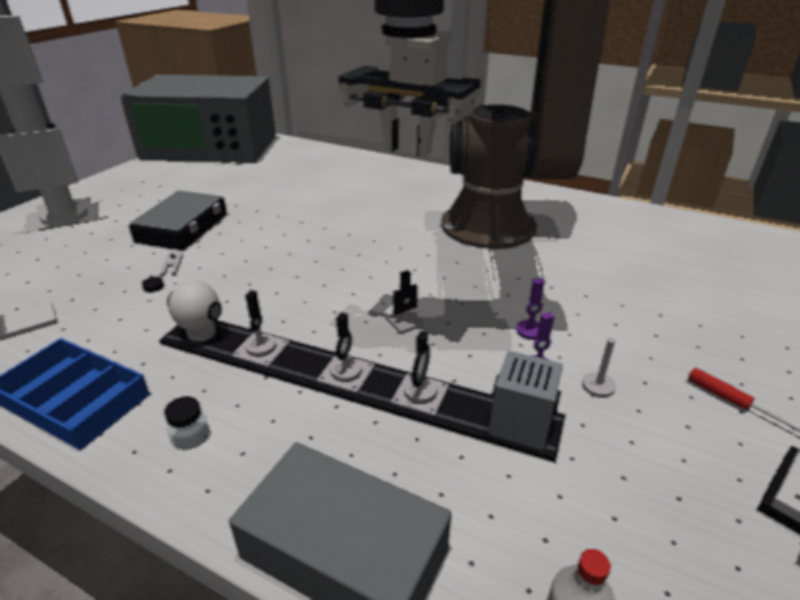

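The lenses stand upright on the plates: large at (421,375) by the lamp, medium at (345,350), small at (257,325) by the sphere. The aperture holder (404,300) and post (605,370) have not moved.

```bash
python3 -c "
from rig import robot
print(robot.job_done())"
```

```text
the job is handed in; nothing more can be done
None
```

The job is handed in: the large, medium and small lens holders stand on the plates in order from lamp to detector, each measured about 1 mm from its disc centre and aligned with the rail, after a first failed grasp on the large lens that tilted it until I corrected for finger tips sitting 34 mm short of the reported TCP.

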